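# Wedge a rocking bench instrument

## Robot

A 6-joint arm with a two-finger parallel gripper is mounted at the origin on a cart in front of the work surface, level with it; the furniture and walls round the work are solid. World frame = base frame: x ahead of the robot, y to its left, z up, the work surface at z = 0. Lengths are in m, angles in rad, forces in N, time in s.
With the tool pointing down it reaches from about 0.225 to 0.875 m from the base axis. Payload 3.4 kg.
Tool frame: the origin (TCP) lies on the centre line of the jaws, within the pads' length; the fingertips stand 11 mm ahead of it and the grasp point (between the pads) lies 8 mm behind it; z points along the fingers, y is the line along which they close (so a half turn about z gives the same grasp; the last joint's range is limited). The gripper opens to 85 mm and grips with 20 to 120 N. Pads are 22 mm wide; open, the fingers measure 114 mm over their backs; the gripper's body (76 mm by 85 mm) begins 54 mm behind the grasp point. The pads swing forward as they close: fully open they stand 13 mm farther back than shut.
Start: joints at [-1.23, 0.276, 1.505, -0, 1.361, -0.121], TCP at [0.256, -0.515, 0.242] pointing down, gripper open.
Joint ranges: [-2.89, 2.89], [-0.75, 2.08], [0.22, 2.7], [-1.18, 4.32], [0.11, 2.71], [-2.7, 2.7]. Speed limits (rad/s): [2.57, 2.57, 3.14, 3.14, 3.14, 3.14].

## Interface

Orientations are given as a unit quaternion [w, x, y, z].
In Python, from rig import manip, eyes, job gives the robot as it stands.
- The arm moves only by the tool drive_tool, never from a script. Its argument "rows" is a list of rows, each a list of 3 entries, a list of its own where there are three numbers: the turn, a rotation vector about the world's x, y, z in rad, then the shift along the world's x, y, z in cm, then the finger opening in cm, from 0 to 8.54. A call has 1 to 8 rows; each row shifts and turns the commanded pose from where the row before left it; what a row does not reach is not made up. A row lasts 1/8 s, in which the tool goes at most 62.5 mm and 10.7 degrees, less where a joint would pass 70% of its speed; a pose out of reach is approached as far as the arm can. A call is refused whole if a number of a shift passes 6.25 or a number of a turn 0.188, either way. A call with a gripper value outside its range is refused whole. The fingers move at their own pace and stop on an object; "force" is the grip in N (left out, the last holds). Time passes only in rows, so rows that do not move let the fingers close. It gives the time, the measured TCP pose, the force, the opening and the grip force at its end, in the units of the state.
- manip.get_state(): the state, without advancing time (a new reading comes with each control period).
- eyes.get_image(name): name is "scene" or "top" or "wrist"; returns the picture (480x640x3 uint8, red, green, blue); there is no depth.
- eyes.get_calibration(name): a dict with "camera_matrix" (3x3 intrinsics, pixels), "view" (4x4, takes a point from world to camera coordinates). Camera axes: x right, y up, looking along -z (the intrinsics and any distortion apply to the point x, -y, -z); pixel columns grow to the right and rows downward; lengths in m; the calibration is good to about 2 mm. The wrist camera is an equidistant fisheye: a pixel r from the principal point sees the ray r / f radians off the axis. A picture is of the moment at which its call begins: read the wrist's pose just before it. get_calibration takes no time and is no camera call; for the wrist camera it gives the pose at the moment of the call.
- job.sign_off(): hands the job in; it is judged then, once.
The state is a dict: "clock": time; "qpos": joint angles; "qd": joint speeds; "effort": joint torques, N m; "position": TCP position; "ee_rot": TCP orientation; "contact_force": force on the tool from outside, world axes, zero at the start; "moment": the same for the moment, N m; "width": finger opening in m; "gripper_force": force on a finger pad.
Only numpy, scipy, OpenCV 4.12 (cv2) and the standard library are available. Lean on these libraries where they do the work, as an engineer would, in place of code of your own. Each camera call takes 0.05 s, during which the arm holds its last target. There are 200 camera calls.

## Task

The low blue instrument rocks because its front left foot has lost its rubber. Without gripping or lifting anything, gently push the orange wedge with the fingertips, thin edge first, under that bare foot until the instrument no longer rocks, but not so far that it lifts another foot off the bench. Then press down firmly on the top of the instrument at that corner to feel that it stays still, and leave it so, without shoving the instrument out of its place or disturbing the things around it.

Things in the scene. Friction and masses are not known exactly. Their poses are not given: they have to be found in the camera images.
- instrument: low blue case, 170 x 230 mm, 1.1 to 1.7 kg, loose; underside 16, top 66 mm above its origin. Origin: at bench level under its middle; x to its back, y to its left, z up; black front panel faces -x (to the robot, within 12 degrees). Stands on three rubber feet; the front left one is a bare stub clear of the bench: 1 to 2.5 N on that corner rock the case down onto it; let go, it falls back
- bare_foot (a point): lowest point of the round bare steel stub (12 mm diameter) at the front left, at x -65, y +90 mm in the instrument's frame, 20 mm in from the front face of the case and 25 mm in from its left side; while the case is level it hangs 5.5 to 10.5 mm above the bench, differently in each run
- press_spot (a point): on the top of the case at the front left corner, above the bare foot (x -60, y +85, z +66 mm in the instrument's frame): where to press for the test
- foot_front_right (a point): lowest point of the front right rubber foot (x -65, y -90 mm in the instrument's frame); on the bench at the start
- foot_back_right (a point): lowest point of the back right rubber foot (x +65, y -90 mm), diagonally opposite the bare foot; on the bench at the start, lifts when the case rocks down onto the bare foot
- foot_back_left (a point): lowest point of the back left rubber foot (x +65, y +90 mm); on the bench at the start
- wedge: loose orange plastic wedge, 100 x 44 mm, 60 g, left of the case, thin edge towards it; rises evenly from 2 mm at the thin edge to 20 mm at the upright back. Origin: middle of underside; x to the thin edge, y across, z up. Slides with under 1 N; once it meets the stub the push rises to several N, and above 5 N the case may slide or a neighbouring foot lift
- wedge_tip (a point): middle of the wedge's thin edge, 1 mm above its underside
- wedge_back (a point): middle of the wedge's upright back face (44 mm wide, 20 mm high), 10 mm above its underside
- wedge_slope (a point): a frame on the sloping top of the wedge: origin in the middle of the thin edge's upper border, x down along the slope (points on the wedge have negative x), y across, z square to the slope
- green_jar: small jar with a green lid, 42 mm across, 37 mm high, origin under its middle; bystander
- battery: block battery standing upright, 18 x 26 x 49 mm, origin under its middle; bystander
- reel: blue reel of solder wire, 52 mm across, 38 mm high, origin under its middle; bystander
- carton: small red and white carton, 45 x 74 x 50 mm, origin under its middle; bystander
Not all that is in view belongs to the job. Of the things that look like the wedge, the middle-sized one is meant.

How it is judged:
By the outcome, as a careful person would: the job done as asked, in the order asked, and still so for the second after the job is handed in, with the robot touching nothing.
It also fails if it takes over 54 s, if anything falls off the work surface, if the arm or the gripper's body presses on something with over 40 N, if the wrist force passes 120 N, or if a joint passes its speed limit or range.

## Working session

There is one attempt and no reset: what is moved stays moved. The work goes in short steps, Python scripts to look and compute and a tool call to move; the robot and the scene stay as the last step left them, time stands still between calls to the robot, and variables do not carry over. Pictures are saved under pics/ and viewed, at most 10 in all, crops included, and the job is handed in when it is done.

Besides the shell and the picture viewer there is one more tool, called after ">>>" as a command line: name --argument value ..., lists and objects as JSON in quotes. drive_tool: Moves the arm, as the interface text tells. Its arguments: {"type":"object","properties":{"rows":{"type":"array"},"force":{"type":"number"}},"required":["rows"]}

```bash
mkdir -p pics; ls; python3 - <<'E'
from rig import manip, eyes, job
import cv2, numpy as np
a=eyes.get_image("scene"); b=eyes.get_image("top")
cv2.imwrite("pics/scene0.png",a[:,:,::-1]); cv2.imwrite("pics/top0.png",b[:,:,::-1])
np.set_printoptions(precision=4,suppress=True)
for n in ("scene","top","wrist"):
    c=eyes.get_calibration(n); print(n,{k:(np.array(v) if not isinstance(v,str) else v) for k,v in c.items()})
print(manip.get_state())
E
```

```text
pics
scene {'camera_matrix': array([[562.4908,   0.    , 326.2944],
       [  0.    , 562.4908, 230.5917],
       [  0.    ,   0.    ,   1.    ]]), 'view': array([[ 0.5214, -0.8533, -0.009 , -0.1967],
       [ 0.3627,  0.212 ,  0.9075, -0.301 ],
       [-0.7724, -0.4764,  0.42  , -0.7887],
       [ 0.    ,  0.    ,  0.    ,  1.    ]])}
top {'camera_matrix': array([[616.6178,   0.    , 314.0715],
       [  0.    , 616.6178, 227.7762],
       [  0.    ,   0.    ,   1.    ]]), 'view': array([[ 0.0165, -0.9999,  0.0012,  0.1016],
       [ 0.9985,  0.0166,  0.0522, -0.5799],
       [-0.0522,  0.0003,  0.9986, -1.3705],
       [ 0.    ,  0.    ,  0.    ,  1.    ]])}
wrist {'camera_matrix': array([[371.6483,   0.    , 316.0635],
       [  0.    , 371.6483, 236.2561],
       [  0.    ,   0.    ,   1.    ]]), 'view': array([[ 0.4462, -0.8949, -0.0008, -0.5737],
       [ 0.8613,  0.4296, -0.2714,  0.0352],
       [ 0.2432,  0.1204,  0.9625, -0.3786],
       [ 0.    ,  0.    ,  0.    ,  1.    ]])}
{'clock': 0.1, 'qpos': array([-1.23  ,  0.2765,  1.506 ,  0.    ,  1.3607, -0.121 ]), 'qd': array([-0.0016, -0.0036, -0.0043, -0.0006,  0.0007, -0.0014]), 'effort': array([  0.0015, -41.7701, -24.6405,  -0.0002,   0.0058,  -0.    ]), 'position': array([ 0.2561, -0.5144,  0.2415]), 'ee_rot': array([-0.0008,  0.9735,  0.2288, -0.0001]), 'contact_force': array([-0.1551, -0.6304, -0.4718]), 'moment': array([-0.0075, -0.0123,  0.0361]), 'gripper_force': 0.0, 'width': 0.08553706507843627}
```

View pics/scene0.png

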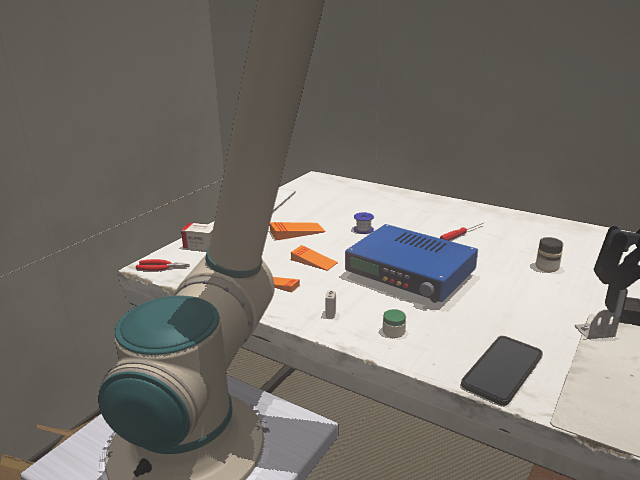

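View pics/top0.png

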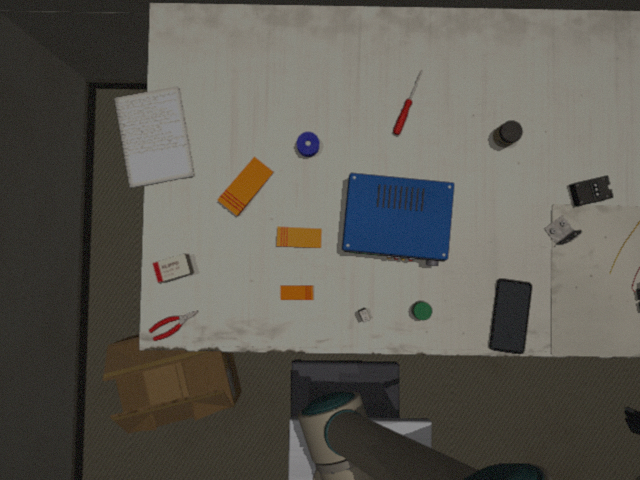

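The scene view shows the blue case at (410,262) and the battery, jar and reel around it. In the top view three things look like the wedge: large at (245,187), middle at (299,238) and small at (297,293). The middle one fits: it is about 45 px ≈ 100 mm long, its thin edge faces the case, and it sits left of the case near the front left foot. I'll measure it and confirm with a crop.

```bash
cat > h.py <<'E'
from rig import manip, eyes, job
import cv2, numpy as np
np.set_printoptions(precision=4,suppress=True)
def ray(n,uv,cal=None):
    c=cal or eyes.get_calibration(n); K=np.array(c["camera_matrix"]); V=np.array(c["view"])
    R,t=V[:3,:3],V[:3,3]; p=(np.array(uv,float)-K[:2,2])/K[0,0]
    if n=="wrist":
        r=np.linalg.norm(p); d=np.array([*(p/r*np.sin(r)),np.cos(r)])
    else: d=np.array([*p,1.])
    return -R.T@t, R.T@(d*[1,-1,-1])
def onz(n,uv,z,cal=None):
    o,d=ray(n,uv,cal); return o+d*(z-o[2])/d[2]
def proj(n,P,cal=None):
    c=cal or eyes.get_calibration(n); K=np.array(c["camera_matrix"]); V=np.array(c["view"])
    q=(V[:3,:3]@np.array(P)+V[:3,3])*[1,-1,-1]
    if n=="wrist":
        s=np.hypot(*q[:2]); p=q[:2]/s*np.arctan2(s,q[2])
    else: p=q[:2]/q[2]
    return K[:2,2]+K[0,0]*p
E
python3 - <<'E'
from h import *
b=cv2.imread("pics/top0.png"); hsv=cv2.cvtColor(b,cv2.COLOR_BGR2HSV)
O=cv2.inRange(hsv,(8,130,100),(22,255,255)); B=cv2.inRange(hsv,(100,130,60),(125,255,255))
for nm,m in (("or",O),("bl",B)):
    for c in cv2.findContours(m,cv2.RETR_EXTERNAL,cv2.CHAIN_APPROX_NONE)[0]:
        if cv2.contourArea(c)<150: continue
        r=cv2.minAreaRect(c); bx=cv2.boxPoints(r); print(nm,r)
        z=0.066 if nm=="bl" else 0.01
        for p in bx: print("  ",p,onz("top",p,z)[:2])
for nm,uv,z in (("jar",(422,311),.037),("batt",(364,313),.049),("reel",(308,144),.038),("carton",(173,268),.05)): print(nm,onz("top",uv,z))
cv2.imwrite("pics/crop1.png",cv2.resize(b[150:330,210:470],None,fx=3,fy=3,interpolation=cv2.INTER_CUBIC))
E
```

```text
or ((296.5, 292.5), (13.0, 31.0), 90.0)
   [281. 286.] [0.4463 0.1832]
   [312. 286.] [0.4475 0.1137]
   [312. 299.] [0.4184 0.1132]
   [281. 299.] [0.4173 0.1827]
or ((298.5591125488281, 237.02236938476562), (43.56516647338867, 19.10472297668457), 2.2906100749969482)
   [276.4122 245.6965] [0.5366 0.1953]
   [277.1757 226.607 ] [0.5796 0.1944]
   [320.7061 228.3483] [0.5773 0.0962]
   [319.9425 247.4377] [0.5343 0.0972]
or ((245.25796508789062, 185.85914611816406), (25.181562423706055, 57.44974136352539), 40.81508255004883)
   [216.9538 199.3692] [0.639  0.3318]
   [254.5041 155.8899] [0.7394 0.249 ]
   [273.5621 172.3491] [0.7026 0.2051]
   [236.0118 215.8284] [0.6025 0.2878]
bl ((398.05157470703125, 216.13400268554688), (105.37866973876953, 76.73827362060547), 5.5275397300720215)
   [341.9114 249.2495] [0.53   0.0503]
   [349.3031 172.868 ] [0.6963 0.0366]
   [454.1918 183.0185] [ 0.6779 -0.1916]
   [446.8 259.4] [ 0.5118 -0.1765]
bl ((307.5, 143.5), (21.0, 21.0), 90.0)
   [297. 133.] [0.7819 0.1519]
   [318. 133.] [0.7826 0.1061]
   [318. 154.] [0.7365 0.1053]
   [297. 154.] [0.7357 0.1511]
jar [ 0.3979 -0.1288  0.037 ]
batt [ 0.3924 -0.0005  0.049 ]
reel [0.7634 0.1278 0.038 ]
carton [0.4833 0.4176 0.05  ]
```

View pics/crop1.png

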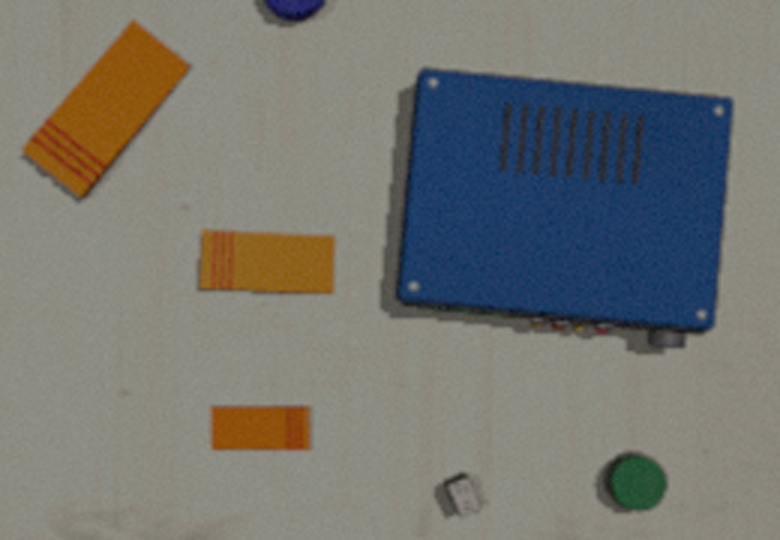

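The crop shows the middle wedge at (265,262). Its striped thick back is on the left and its thin edge on the right, facing the case. The case yaw is about -4.65°, which puts the bare foot near (0.5465, 0.0247). I'll set out to a point behind the wedge.

>>> drive_tool --rows '[[[0, 0, 0.064], [1.9, 4.8, 0], 1.0], [[0, 0, 0.064], [1.9, 4.8, 0], 1.0], [[0, 0, 0.064], [1.9, 4.8, 0], 1.0], [[0, 0, 0.064], [1.9, 4.8, 0], 1.0], [[0, 0, 0.064], [1.9, 4.8, 0], 1.0], [[0, 0, 0.064], [1.9, 4.8, 0], 1.0], [[0, 0, 0.064], [1.9, 4.8, 0], 1.0], [[0, 0, 0.064], [1.9, 4.8, 0], 1.0]]' --force 20

```text
clock: 1.1
position: [0.4084, -0.1291, 0.2421]
ee_rot: [0.0, 0.883, 0.469, 0.0]
contact_force: [-0.1, 0.4, -0.2]
width: 0.01
gripper_force: 0.0
```

>>> drive_tool --rows '[[[0, 0, 0.064], [1.9, 4.8, 0], 1.0], [[0, 0, 0.064], [1.9, 4.8, 0], 1.0], [[0, 0, 0.064], [1.9, 4.8, 0], 1.0], [[0, 0, 0.064], [1.9, 4.8, 0], 1.0], [[0, 0, 0.064], [1.9, 4.8, 0], 1.0], [[0, 0, 0.064], [1.9, 4.8, 0], 1.0], [[0, 0, 0.064], [1.9, 4.8, 0], 1.0], [[0, 0, 0.064], [1.9, 4.8, 0], 1.0]]'

```text
clock: 2.1
position: [0.5604, 0.2548, 0.2418]
ee_rot: [-0.0, 0.736, 0.677, -0.0]
contact_force: [1.3, -0.2, 0.2]
width: 0.0102
gripper_force: 0.0
```

```bash
python3 - <<'E'
from h import *
s=manip.get_state(); c=eyes.get_calibration("wrist"); im=eyes.get_image("wrist"); cv2.imwrite("pics/w1.png",im[:,:,::-1])
np.save("w1cal.npy",c,allow_pickle=True)
print(s["position"],s["ee_rot"],s["width"],s["contact_force"],s["clock"])
w,x,y,z=s["ee_rot"]; print("toolx",np.degrees(np.arctan2(2*(x*y+w*z),1-2*(y*y+z*z))), "tilt", 1-2*(x*x+y*y))
foot=np.array([.5465,.0247,.008])
print(proj("wrist",foot,c),proj("wrist",[.5558,.0957,.002],c),proj("wrist",[.558,.1968,.02],c))
E
```

```text
[0.5604 0.2548 0.2418] [-0.      0.7357  0.6773 -0.0004] 0.010166248825593964 [ 1.2951 -0.2318  0.2484] 2.1
toolx 85.26711651615011 tilt -0.9999996678749525
[320.0703 389.097 ] [323.3254 338.6267] [318.3758 262.4828]
```

View pics/w1.png

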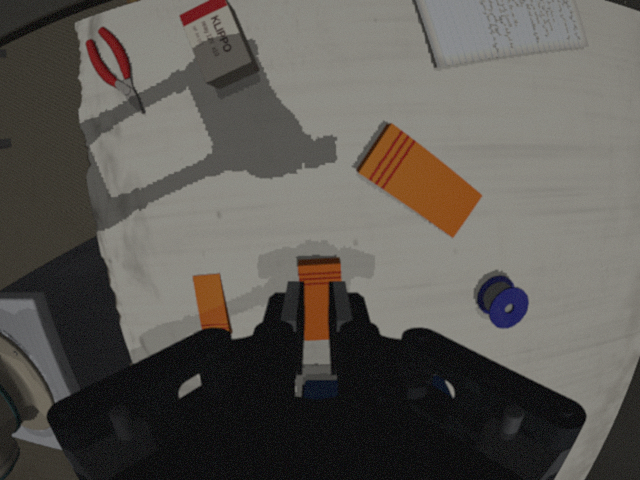

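The wrist view shows the middle wedge's back at (320,260), framed between the fingers and within 3 px of the prediction. The reel at (503,303) and the large wedge are clear of the fingers. Now I'll go down behind the wedge.

>>> drive_tool --rows '[[[0, 0, 0], [0.35, 0, -4.0], 1.0], [[0, 0, 0], [0, 0, -4.5], 1.0], [[0, 0, 0], [0, 0, -4.5], 1.0], [[0, 0, 0], [0, 0, -4.5], 1.0], [[0, 0, 0], [0, 0, -3.0], 1.0], [[0, 0, 0], [0, 0, -1.5], 1.0], [[0, 0, 0], [0, 0, -0.5], 1.0], [[0, 0, 0], [0, 0, 0], 1.0]]'

```text
clock: 3.15
position: [0.5643, 0.2533, 0.018]
ee_rot: [0.0, 0.737, 0.676, 0.001]
contact_force: [-0.1, -0.8, 0.5]
width: 0.01
gripper_force: 0.0
```

>>> drive_tool --rows '[[[0, 0, 0], [-0.08, -1.0, 0], 1.0], [[0, 0, 0], [-0.08, -1.0, 0], 1.0], [[0, 0, 0], [-0.08, -1.0, 0], 1.0], [[0, 0, 0], [-0.08, -1.0, 0], 1.0], [[0, 0, 0], [0, 0, 0], 1.0]]'

```text
clock: 3.78
position: [0.5604, 0.2122, 0.0174]
ee_rot: [-0.0, 0.737, 0.676, -0.0]
contact_force: [-0.0, -0.8, -0.6]
width: 0.0102
gripper_force: 0.0
```

```bash
python3 - <<'E'
from h import *
for i in range(6):
    s=manip.get_state(); eyes.get_image("top") if i<5 else 0
    print(s["position"],s["contact_force"],s["clock"])
E
```

```text
[0.5604 0.2122 0.0174] [-0.006  -0.8139 -0.5686] 3.775
[0.5606 0.2127 0.0174] [-0.1817  0.3325  0.5827] 3.825
[0.5606 0.2131 0.0173] [-0.7046  0.0939  0.9762] 3.875
[0.5606 0.2133 0.0174] [-0.209   0.8298  0.2951] 3.925
[0.5606 0.2134 0.0173] [-0.4579 -0.0397 -1.0978] 3.975
[0.5606 0.2135 0.0173] [ 0.6447 -0.5905 -0.8034] 4.025
```

>>> drive_tool --rows '[[[0, 0, 0], [-0.03, -0.4, 0], 1.0], [[0, 0, 0], [-0.06, -0.8, 0], 1.0], [[0, 0, 0], [-0.08, -1.0, 0], 1.0], [[0, 0, 0], [-0.08, -1.0, 0], 1.0], [[0, 0, 0], [-0.08, -1.0, 0], 1.0], [[0, 0, 0], [-0.06, -0.8, 0], 1.0], [[0, 0, 0], [-0.04, -0.5, 0], 1.0], [[0, 0, 0], [-0.02, -0.3, 0], 1.0]]'

```text
clock: 5.03
position: [0.556, 0.1549, 0.0173]
ee_rot: [0.0, 0.737, 0.676, 0.0]
contact_force: [0.6, -0.7, -0.0]
width: 0.0102
gripper_force: 0.2
```

>>> drive_tool --rows '[[[0, 0, 0], [-0.04, -0.5, 0], 1.0], [[0, 0, 0], [-0.04, -0.5, 0], 1.0], [[0, 0, 0], [-0.05, -0.6, 0], 1.0], [[0, 0, 0], [-0.04, -0.5, 0], 1.0], [[0, 0, 0], [-0.02, -0.3, 0], 1.0], [[0, 0, 0], [-0.02, -0.2, 0], 1.0], [[0, 0, 0], [0, 0, 0], 1.0]]'

```text
clock: 5.9
position: [0.5539, 0.129, 0.0173]
ee_rot: [0.0, 0.737, 0.676, -0.0]
contact_force: [-0.4, 0.3, 0.0]
width: 0.0104
gripper_force: 0.0
```

```bash
cat > f.py <<'E'
from h import *
import sys
n=int(sys.argv[1]); F=[]
for i in range(n):
    s=manip.get_state(); F.append(s["contact_force"]); im=eyes.get_image("top" if i%2 else "scene")
print(s["position"],"F",np.mean(F,0),"sem",np.std(F,0)/n**.5,s["clock"])
E
cat > look.py <<'E'
from h import *
b=eyes.get_image("top"); hsv=cv2.cvtColor(b,cv2.COLOR_RGB2HSV)
O=cv2.inRange(hsv,(8,130,100),(22,255,255)); B=cv2.inRange(hsv,(100,130,60),(125,255,255))
for nm,m,z in (("or",O,.01),("bl",B,.066)):
    for c in cv2.findContours(m,cv2.RETR_EXTERNAL,cv2.CHAIN_APPROX_NONE)[0]:
        if cv2.contourArea(c)<150: continue
        r=cv2.minAreaRect(c); print(nm,r,onz("top",r[0],z)[:2],[onz("top",p,z)[:2].round(4).tolist() for p in cv2.boxPoints(r)] if 0.4<onz("top",r[0],z)[0]<.62 else "")
E
python3 f.py 8; python3 look.py; python3 - <<'E'
from h import *
a=eyes.get_image("scene"); cv2.imwrite("pics/s1.png",cv2.resize(a[200:350,240:480,::-1],None,fx=3,fy=3,interpolation=cv2.INTER_CUBIC))
E
```

```text
[0.5539 0.1293 0.0173] F [-0.067   0.175  -0.3141] sem [0.2229 0.1378 0.1534] 6.25
or ((297.0, 292.5), (13.0, 30.0), 90.0) [0.4324 0.1471] [[0.4464, 0.181], [0.4475, 0.1137], [0.4184, 0.1132], [0.4173, 0.1804]]
or ((245.2372589111328, 185.90943908691406), (25.21596336364746, 57.552940368652344), 40.815086364746094) [0.6707 0.2685] 
bl ((397.9921569824219, 216.15200805664062), (105.3228530883789, 76.74922943115234), 5.552970886230469) [ 0.6037 -0.0702] [[0.53, 0.0504], [0.6963, 0.0366], [0.6778, -0.1915], [0.5117, -0.1762]]
bl ((307.5, 143.5), (21.0, 21.0), 90.0) [0.7592 0.1286]
```

View pics/s1.png

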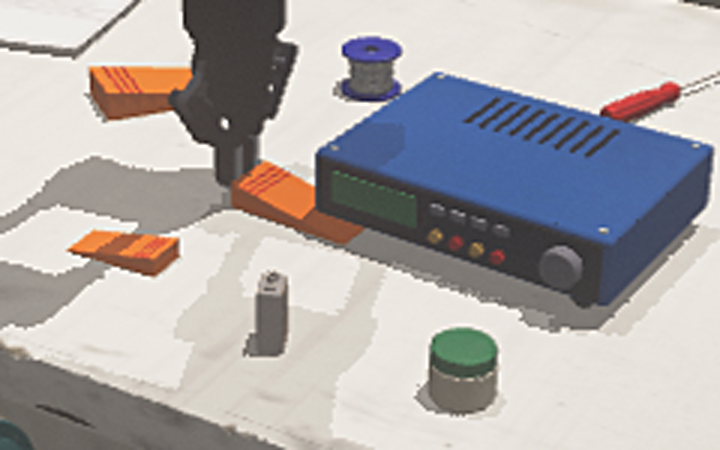

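The scene crop shows the wedge square to the case at crop (290,200), with its thin edge passing under the case's left side at (345,238). The case hasn't moved. From here I'll take small steps and feel for the stub.

>>> drive_tool --rows '[[[0, 0, 0], [-0.02, -0.2, 0], 1.0], [[0, 0, 0], [-0.01, -0.15, 0], 1.0], [[0, 0, 0], [0, 0, 0], 1.0]]'

```text
clock: 6.78
position: [0.5536, 0.1255, 0.0174]
ee_rot: [0.0, 0.737, 0.676, 0.0]
contact_force: [-0.5, 0.7, -0.0]
width: 0.0099
gripper_force: 0.0
```

```bash
python3 f.py 4
```

```text
[0.5536 0.1256 0.0173] F [ 0.4243 -0.0596 -0.415 ] sem [0.2881 0.3777 0.2515] 6.925
```

>>> drive_tool --rows '[[[0, 0, 0], [-0.02, -0.2, 0], 1.0], [[0, 0, 0], [0, 0, 0], 1.0]]'

```text
clock: 7.22
position: [0.5534, 0.1236, 0.0173]
ee_rot: [0.0, 0.737, 0.676, 0.0]
contact_force: [-0.2, -0.2, 0.1]
width: 0.01
gripper_force: 0.0
```

```bash
python3 f.py 4
```

```text
[0.5534 0.1236 0.0173] F [-0.2911  0.2678  0.2295] sem [0.0583 0.13   0.1388] 7.375
```

>>> drive_tool --rows '[[[0, 0, 0], [-0.015, -0.15, 0], 1.0], [[0, 0, 0], [0, 0, 0], 1.0]]'

```text
clock: 7.68
position: [0.5532, 0.1221, 0.0173]
ee_rot: [0.0, 0.737, 0.676, 0.0]
contact_force: [0.4, -0.4, 0.1]
width: 0.0099
gripper_force: 0.1
```

```bash
python3 f.py 4
```

```text
[0.5533 0.1221 0.0173] F [ 0.3883 -0.1843  0.1426] sem [0.1368 0.1994 0.2234] 7.825
```

>>> drive_tool --rows '[[[0, 0, 0], [-0.015, -0.15, 0], 1.0], [[0, 0, 0], [0, 0, 0], 1.0]]'

```text
clock: 8.12
position: [0.5531, 0.1206, 0.0173]
ee_rot: [0.0, 0.737, 0.676, 0.0]
contact_force: [-0.1, 0.0, 0.7]
width: 0.01
gripper_force: 0.1
```

```bash
python3 f.py 4
```

```text
[0.5531 0.1206 0.0173] F [-0.314   0.3575  0.0858] sem [0.1464 0.2027 0.1976] 8.275
```

>>> drive_tool --rows '[[[0, 0, 0], [-0.015, -0.15, 0], 1.0], [[0, 0, 0], [0, 0, 0], 1.0]]'

```text
clock: 8.57
position: [0.5529, 0.1191, 0.0173]
ee_rot: [0.0, 0.737, 0.676, 0.0]
contact_force: [0.6, 0.2, -0.5]
width: 0.0099
gripper_force: 0.0
```

```bash
python3 f.py 4
```

```text
[0.5529 0.1191 0.0173] F [ 0.1965 -0.2463 -0.538 ] sem [0.1175 0.2582 0.2654] 8.725
```

>>> drive_tool --rows '[[[0, 0, 0], [-0.01, -0.15, 0], 1.0], [[0, 0, 0], [0, 0, 0], 1.0]]'

```text
clock: 9.02
position: [0.5529, 0.1176, 0.0173]
ee_rot: [0.0, 0.737, 0.676, 0.0]
contact_force: [-0.7, 0.3, 0.1]
width: 0.0102
gripper_force: 0.0
```

```bash
python3 f.py 4
```

```text
[0.5528 0.1176 0.0173] F [-0.2801 -0.09    0.216 ] sem [0.2125 0.2857 0.1186] 9.175
```

>>> drive_tool --rows '[[[0, 0, 0], [-0.015, -0.15, 0], 1.0], [[0, 0, 0], [0, 0, 0], 1.0]]'

```text
clock: 9.48
position: [0.5527, 0.1161, 0.0173]
ee_rot: [0.0, 0.737, 0.676, -0.0]
contact_force: [0.0, 0.4, 0.9]
width: 0.0095
gripper_force: 0.0
```

```bash
python3 f.py 4
```

```text
[0.5527 0.1161 0.0173] F [-0.0666 -0.0136  0.1038] sem [0.18   0.2064 0.2872] 9.625
```

>>> drive_tool --rows '[[[0, 0, 0], [-0.01, -0.15, 0], 1.0], [[0, 0, 0], [0, 0, 0], 1.0]]'

```text
clock: 9.93
position: [0.5526, 0.1146, 0.0173]
ee_rot: [0.0, 0.737, 0.676, -0.0]
contact_force: [0.3, 0.6, -0.8]
width: 0.0101
gripper_force: 0.1
```

```bash
python3 f.py 4
```

```text
[0.5526 0.1146 0.0173] F [-0.2819  0.1608 -0.1672] sem [0.3456 0.1553 0.2219] 10.075
```

>>> drive_tool --rows '[[[0, 0, 0], [-0.015, -0.15, 0], 1.0], [[0, 0, 0], [0, 0, 0], 1.0]]'

```text
clock: 10.38
position: [0.5524, 0.1131, 0.0173]
ee_rot: [0.0, 0.737, 0.676, -0.0]
contact_force: [0.2, -0.2, -0.5]
width: 0.0099
gripper_force: 0.0
```

```bash
python3 f.py 4
```

```text
[0.5524 0.1131 0.0173] F [-0.1361 -0.1616 -0.0561] sem [0.1967 0.1076 0.167 ] 10.525
```

>>> drive_tool --rows '[[[0, 0, 0], [-0.01, -0.15, 0], 1.0], [[0, 0, 0], [0, 0, 0], 1.0]]'

```text
clock: 10.82
position: [0.5524, 0.1116, 0.0173]
ee_rot: [0.0, 0.737, 0.676, 0.0]
contact_force: [0.2, 0.3, 1.0]
width: 0.0102
gripper_force: 0.1
```

```bash
python3 f.py 4
```

```text
[0.5523 0.1116 0.0173] F [0.1136 0.0941 0.2595] sem [0.1314 0.0726 0.2374] 10.975
```

>>> drive_tool --rows '[[[0, 0, 0], [-0.015, -0.15, 0], 1.0], [[0, 0, 0], [0, 0, 0], 1.0]]'

```text
clock: 11.28
position: [0.5522, 0.1101, 0.0173]
ee_rot: [0.0, 0.737, 0.676, -0.0]
contact_force: [0.1, 0.6, 0.6]
width: 0.0098
gripper_force: 0.0
```

```bash
python3 f.py 4
```

```text
[0.5522 0.1101 0.0173] F [ 0.0163 -0.0753 -0.1573] sem [0.0903 0.2239 0.2489] 11.425
```

>>> drive_tool --rows '[[[0, 0, 0], [-0.01, -0.15, 0], 1.0], [[0, 0, 0], [0, 0, 0], 1.0]]'

```text
clock: 11.72
position: [0.5521, 0.1086, 0.0173]
ee_rot: [0.0, 0.737, 0.676, 0.0]
contact_force: [0.1, 0.1, -0.3]
width: 0.0096
gripper_force: 0.1
```

```bash
python3 f.py 4; python3 look.py
```

```text
[0.5521 0.1086 0.0173] F [ 0.3403 -0.0769  0.4256] sem [0.2402 0.2792 0.3061] 11.875
or ((302.5, 292.5), (13.0, 19.0), 90.0) [0.4326 0.1347] [[0.4468, 0.1563], [0.4475, 0.1137], [0.4184, 0.1132], [0.4177, 0.1558]]
or ((245.13571166992188, 185.84031677246094), (25.372575759887695, 57.4121208190918), 40.36453628540039) [0.6708 0.2688] 
bl ((398.0359802246094, 216.1224822998047), (105.23809814453125, 76.74796295166016), 5.440331935882568) [ 0.6038 -0.0703] [[0.5298, 0.0501], [0.6961, 0.0366], [0.6781, -0.1913], [0.512, -0.1764]]
bl ((307.5, 143.5), (21.0, 21.0), 90.0) [0.7592 0.1286]
```

>>> drive_tool --rows '[[[0, 0, 0], [-0.015, -0.15, 0], 1.0], [[0, 0, 0], [0, 0, 0], 1.0]]'

```text
clock: 12.22
position: [0.5519, 0.1071, 0.0173]
ee_rot: [0.0, 0.737, 0.676, 0.0]
contact_force: [-0.1, -0.1, 0.9]
width: 0.01
gripper_force: 0.1
```

```bash
python3 f.py 4
```

```text
[0.552  0.1071 0.0173] F [-0.4229 -0.0895  0.1587] sem [0.1001 0.1901 0.3029] 12.375
```

>>> drive_tool --rows '[[[0, 0, 0], [-0.01, -0.15, 0], 1.0], [[0, 0, 0], [0, 0, 0], 1.0]]'

```text
clock: 12.68
position: [0.5518, 0.1056, 0.0173]
ee_rot: [0.0, 0.737, 0.676, 0.0]
contact_force: [0.3, 1.5, -0.7]
width: 0.0099
gripper_force: 0.1
```

```bash
python3 f.py 4
```

```text
[0.5519 0.1056 0.0173] F [ 0.3213  0.3746 -0.4355] sem [0.184  0.4004 0.1369] 12.825
```

>>> drive_tool --rows '[[[0, 0, 0], [-0.01, -0.1, 0], 1.0], [[0, 0, 0], [0, 0, 0], 1.0]]'

```text
clock: 13.12
position: [0.5517, 0.1047, 0.0173]
ee_rot: [0.0, 0.737, 0.676, 0.0]
contact_force: [-0.1, 0.4, -0.0]
width: 0.0098
gripper_force: 0.1
```

```bash
python3 f.py 6
```

```text
[0.5517 0.1047 0.0173] F [-0.1596  0.42   -0.3465] sem [0.1137 0.2377 0.1221] 13.375
```

>>> drive_tool --rows '[[[0, 0, 0], [-0.01, -0.1, 0], 1.0], [[0, 0, 0], [0, 0, 0], 1.0]]'

```text
clock: 13.68
position: [0.5516, 0.1036, 0.0173]
ee_rot: [0.0, 0.737, 0.676, 0.0]
contact_force: [-0.6, -0.5, -0.6]
width: 0.0098
gripper_force: 0.1
```

```bash
python3 f.py 6
```

```text
[0.5516 0.1037 0.0173] F [ 0.1127 -0.6871 -0.2194] sem [0.1426 0.1509 0.1644] 13.925
```

>>> drive_tool --rows '[[[0, 0, 0], [-0.01, -0.15, 0], 1.0], [[0, 0, 0], [0, 0, 0], 1.0]]'

```text
clock: 14.22
position: [0.5516, 0.1021, 0.0174]
ee_rot: [0.0, 0.737, 0.676, 0.0]
contact_force: [0.1, -0.1, 0.2]
width: 0.0101
gripper_force: 0.1
```

```bash
python3 f.py 4
```

```text
[0.5516 0.1021 0.0173] F [ 0.0081  0.1258 -0.2782] sem [0.1317 0.0691 0.1424] 14.375
```

>>> drive_tool --rows '[[[0, 0, 0], [-0.01, -0.15, 0], 1.0], [[0, 0, 0], [0, 0, 0], 1.0]]'

```text
clock: 14.68
position: [0.5514, 0.1006, 0.0173]
ee_rot: [0.0, 0.737, 0.676, 0.0]
contact_force: [-0.1, 0.1, -0.8]
width: 0.0099
gripper_force: 0.0
```

```bash
python3 f.py 4
```

```text
[0.5515 0.1006 0.0173] F [-0.6494  0.409   0.0523] sem [0.2553 0.193  0.2508] 14.825
```

>>> drive_tool --rows '[[[0, 0, 0], [-0.01, -0.1, 0], 1.0], [[0, 0, 0], [0, 0, 0], 1.0]]'

```text
clock: 15.12
position: [0.5513, 0.0997, 0.0173]
ee_rot: [0.0, 0.737, 0.676, 0.0]
contact_force: [0.5, -0.5, 0.0]
width: 0.0099
gripper_force: 0.1
```

```bash
python3 f.py 4
```

```text
[0.5514 0.0997 0.0173] F [ 0.0658 -0.0595  0.0358] sem [0.417  0.1256 0.1201] 15.275
```

>>> drive_tool --rows '[[[0, 0, 0], [-0.01, -0.1, 0], 1.0], [[0, 0, 0], [0, 0, 0], 1.0]]'

```text
clock: 15.58
position: [0.5512, 0.0986, 0.0173]
ee_rot: [0.0, 0.737, 0.676, 0.0]
contact_force: [-0.4, -0.2, 0.1]
width: 0.0099
gripper_force: 0.1
```

```bash
python3 f.py 4
```

```text
[0.5512 0.0986 0.0173] F [ 0.2989 -0.1363  0.0066] sem [0.2303 0.1492 0.1376] 15.725
```

>>> drive_tool --rows '[[[0, 0, 0], [-0.01, -0.1, 0], 1.0], [[0, 0, 0], [0, 0, 0], 1.0]]'

```text
clock: 16.02
position: [0.5511, 0.0976, 0.0173]
ee_rot: [0.0, 0.737, 0.676, 0.0]
contact_force: [0.8, -0.3, 0.2]
width: 0.01
gripper_force: 0.1
```

```bash
python3 f.py 4
```

```text
[0.5512 0.0976 0.0173] F [-0.0509  0.1271  0.034 ] sem [0.2785 0.1372 0.1821] 16.175
```

>>> drive_tool --rows '[[[0, 0, 0], [-0.01, -0.1, 0], 1.0], [[0, 0, 0], [0, 0, 0], 1.0]]'

```text
clock: 16.48
position: [0.5511, 0.0967, 0.0174]
ee_rot: [0.0, 0.737, 0.676, 0.0]
contact_force: [-0.5, 0.4, 0.8]
width: 0.0103
gripper_force: 0.1
```

```bash
python3 f.py 4; python3 look.py; python3 - <<'E'
from h import *
a=eyes.get_image("scene"); cv2.imwrite("pics/s2.png",cv2.resize(a[220:310,290:420,::-1],None,fx=5,fy=5,interpolation=cv2.INTER_CUBIC))
E
```

```text
[0.551  0.0966 0.0173] F [-0.203   0.3287 -0.3862] sem [0.2832 0.2298 0.4474] 16.625
or ((245.2242431640625, 185.898193359375), (25.181562423706055, 57.552940368652344), 40.81508255004883) [0.6707 0.2686] 
bl ((397.91796875, 216.11123657226562), (105.2854995727539, 76.84276580810547), 5.44033145904541) [ 0.6038 -0.07  ] [[0.5297, 0.0504], [0.6963, 0.0369], [0.6782, -0.1911], [0.5119, -0.1762]]
bl ((307.5, 143.5), (21.0, 21.0), 90.0) [0.7592 0.1286]
```

View pics/s2.png

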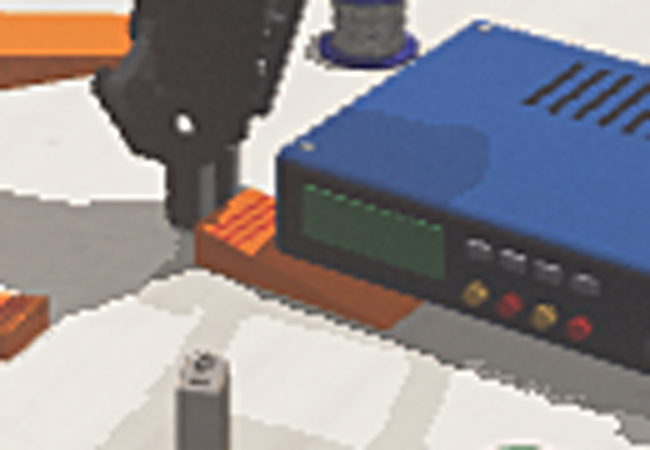

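The crop shows the wedge reaching well under the case. Its near tip corner is at crop (390,328) and its near back corner at (197,265), and the case still sits level. I'll check the depth from these corners.

```bash
python3 - <<'E'
from h import *
for u,v in ((390,328),(197,265)):
    print(onz("scene",(290+(u+.5)/5-.5,220+(v+.5)/5-.5),0.0))
E
```

```text
[ 0.521 -0.014  0.   ]
[0.5263 0.0842 0.    ]
```

>>> drive_tool --rows '[[[0, 0, 0], [-0.01, -0.1, 0], 1.0], [[0, 0, 0], [0, 0, 0], 1.0]]'

```text
clock: 17.02
position: [0.551, 0.0956, 0.0173]
ee_rot: [0.0, 0.737, 0.676, 0.0]
contact_force: [0.7, -0.1, 0.6]
width: 0.0103
gripper_force: 0.1
```

```bash
python3 f.py 4
```

```text
[0.5509 0.0957 0.0173] F [0.002  0.0285 0.175 ] sem [0.2093 0.1967 0.3801] 17.175
```

>>> drive_tool --rows '[[[0, 0, 0], [-0.01, -0.1, 0], 1.0], [[0, 0, 0], [0, 0, 0], 1.0]]'

```text
clock: 17.48
position: [0.5508, 0.0946, 0.0173]
ee_rot: [0.0, 0.737, 0.676, 0.0]
contact_force: [-0.0, 0.4, -0.4]
width: 0.0096
gripper_force: 0.1
```

```bash
python3 f.py 5
```

```text
[0.5509 0.0946 0.0173] F [-0.0888 -0.3114  0.057 ] sem [0.1962 0.29   0.2283] 17.675
```

>>> drive_tool --rows '[[[0, 0, 0], [-0.01, -0.1, 0], 1.0], [[0, 0, 0], [0, 0, 0], 1.0]]'

```text
clock: 17.98
position: [0.5507, 0.0937, 0.0173]
ee_rot: [0.0, 0.737, 0.676, 0.0]
contact_force: [0.6, 1.0, -0.1]
width: 0.0101
gripper_force: 0.2
```

```bash
python3 f.py 5
```

```text
[0.5507 0.0937 0.0173] F [0.422  0.9756 0.0461] sem [0.0971 0.1776 0.1448] 18.175
```

The push force has risen to about 1 N, so the wedge may be touching the stub. I'll take finer steps.

>>> drive_tool --rows '[[[0, 0, 0], [-0.005, -0.05, 0], 1.0], [[0, 0, 0], [0, 0, 0], 1.0]]'

```text
clock: 18.48
position: [0.5507, 0.0933, 0.0173]
ee_rot: [-0.0, 0.737, 0.676, 0.0]
contact_force: [-0.7, 1.3, 0.2]
width: 0.0098
gripper_force: 0.5
```

```bash
python3 f.py 6
```

```text
[0.5507 0.0932 0.0173] F [-0.2747  0.6852  0.3831] sem [0.1693 0.1949 0.0942] 18.725
```

>>> drive_tool --rows '[[[0, 0, 0], [-0.005, -0.05, 0], 1.0], [[0, 0, 0], [0, 0, 0], 1.0]]'

```text
clock: 19.02
position: [0.5506, 0.0927, 0.0173]
ee_rot: [-0.0, 0.737, 0.676, 0.0]
contact_force: [-0.3, 1.1, 0.3]
width: 0.0096
gripper_force: 0.7
```

```bash
python3 f.py 6
```

```text
[0.5507 0.0927 0.0173] F [0.0688 1.2522 0.1468] sem [0.1196 0.1137 0.294 ] 19.275
```

>>> drive_tool --rows '[[[0, 0, 0], [-0.005, -0.05, 0], 1.0], [[0, 0, 0], [0, 0, 0], 1.0]]'

```text
clock: 19.58
position: [0.5506, 0.0923, 0.0173]
ee_rot: [-0.0, 0.737, 0.676, 0.0]
contact_force: [0.6, 2.1, -0.3]
width: 0.0098
gripper_force: 1.0
```

```bash
python3 f.py 6; python3 look.py | grep bl
```

```text
[0.5506 0.0923 0.0173] F [ 0.2506  1.8469 -0.0984] sem [0.2151 0.3114 0.071 ] 19.825
bl ((398.0102844238281, 216.19326782226562), (105.14965057373047, 76.91448974609375), 5.492323875427246) [ 0.6036 -0.0702] [[0.5296, 0.0501], [0.6962, 0.0365], [0.678, -0.1913], [0.5116, -0.1762]]
bl ((307.5, 143.5), (21.0, 21.0), 90.0) [0.7592 0.1286]
```

>>> drive_tool --rows '[[[0, 0, 0], [-0.005, -0.05, 0], 1.0], [[0, 0, 0], [0, 0, 0], 1.0]]'

```text
clock: 20.18
position: [0.5506, 0.0917, 0.0173]
ee_rot: [0.0, 0.737, 0.676, 0.0]
contact_force: [0.1, 3.0, -0.6]
width: 0.0101
gripper_force: 1.3
```

```bash
python3 f.py 6; python3 look.py | grep bl
```

```text
[0.5506 0.0917 0.0173] F [ 0.4298  2.4881 -0.2391] sem [0.1989 0.1299 0.1174] 20.425
bl ((397.95843505859375, 216.1865234375), (105.0010757446289, 76.89017486572266), 5.440331935882568) [ 0.6036 -0.0701] [[0.5295, 0.05], [0.6961, 0.0365], [0.6782, -0.1909], [0.5118, -0.176]]
bl ((307.5, 143.5), (21.0, 21.0), 90.0) [0.7592 0.1286]
```

Contact is firm at 2.5 N of push, building about 0.5 N per 0.5 mm, and the case hasn't moved. I'll back off, rise, shut the fingers and go above the press spot.

>>> drive_tool --rows '[[[0, 0, 0], [0.03, 0.3, 0], 1.0], [[0, 0, 0], [0.06, 0.8, 0], 1.0], [[0, 0, 0], [0.06, 0.8, 0], 1.0], [[0, 0, 0], [0, 0, 3.0], 1.0], [[0, 0, 0], [0, 0, 5.0], 1.0], [[0, 0, 0], [0, 0, 3.0], 0], [[0, 0, 0], [0, 0, 0], 0], [[0, 0, 0], [0, 0, 0], 0]]'

```text
clock: 21.52
position: [0.5513, 0.1109, 0.1266]
ee_rot: [-0.0, 0.736, 0.677, -0.001]
contact_force: [0.7, 0.3, -1.1]
width: 0.0002
gripper_force: 0.0
```

```bash
python3 f.py 4; python3 look.py; python3 - <<'E'
from h import *
a=eyes.get_image("scene"); cv2.imwrite("pics/s3.png",cv2.resize(a[220:310,290:420,::-1],None,fx=5,fy=5,interpolation=cv2.INTER_CUBIC))
E
```

```text
[0.551  0.1107 0.1258] F [ 0.1191  0.0758 -0.498 ] sem [0.2463 0.1087 0.2602] 21.675
or ((301.0, 292.0), (22.0, 14.0), 0.0) [0.4337 0.1381] [[0.4176, 0.1625], [0.4489, 0.1631], [0.4497, 0.1137], [0.4184, 0.1132]]
or ((245.2372589111328, 185.90943908691406), (25.21596336364746, 57.552940368652344), 40.815086364746094) [0.6707 0.2685] 
bl ((397.9283447265625, 216.07369995117188), (105.25023651123047, 76.70616149902344), 5.5275397300720215) [ 0.6039 -0.07  ] [[0.5301, 0.0504], [0.6964, 0.0367], [0.678, -0.1912], [0.512, -0.1761]]
bl ((307.5, 143.5), (21.0, 21.0), 90.0) [0.7592 0.1286]
```

View pics/s3.png

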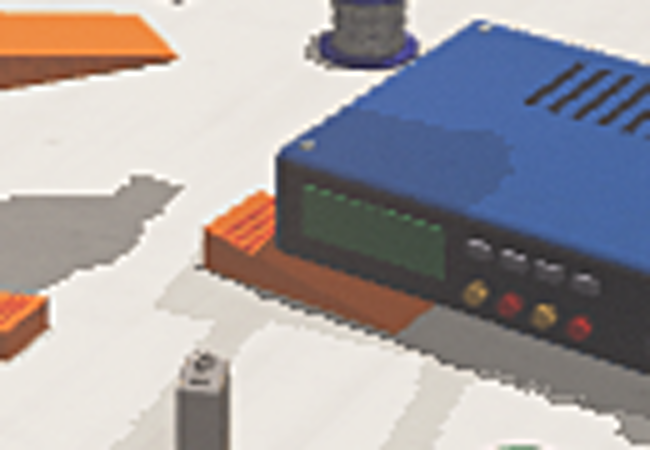

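The crop shows the wedge standing alone under the case corner, with its back at (207,250) and tip at (400,332). The case is unmoved and level. Now the press spot.

>>> drive_tool --rows '[[[0, 0, 0], [0, -3.0, 0], 0], [[0, 0, 0], [0, -4.0, 0], 0], [[0, 0, 0], [0, -2.1, -1.0], 0], [[0, 0, 0], [0, 0, -2.0], 0], [[0, 0, 0], [0, 0, -1.2], 0], [[0, 0, 0], [0, 0, 0], 0]]'

```text
clock: 22.58
position: [0.5512, 0.0199, 0.0842]
ee_rot: [-0.001, 0.736, 0.677, -0.001]
contact_force: [0.3, 0.1, 0.0]
width: 0.0004
gripper_force: 0.0
```

```bash
python3 f.py 4
```

```text
[0.5525 0.02   0.0858] F [-0.0031 -0.045   0.1412] sem [0.2227 0.1791 0.1375] 22.725
```

>>> drive_tool --rows '[[[0, 0, 0], [0, 0, -0.3], 0], [[0, 0, 0], [0, 0, -0.3], 0], [[0, 0, 0], [0, 0, -0.1], 0], [[0, 0, 0], [0, 0, 0], 0]]'

```text
clock: 23.28
position: [0.552, 0.0197, 0.0782]
ee_rot: [-0.0, 0.736, 0.676, -0.0]
contact_force: [0.6, -0.2, 0.1]
width: 0.0002
gripper_force: 0.0
```

>>> drive_tool --rows '[[[0, 0, 0], [0, 0, -0.1], 0], [[0, 0, 0], [0, 0, 0], 0]]'

```text
clock: 23.52
position: [0.552, 0.0197, 0.0773]
ee_rot: [0.0, 0.737, 0.676, 0.0]
contact_force: [-0.3, -0.5, -0.2]
width: 0.0
gripper_force: 0.0
```

>>> drive_tool --rows '[[[0, 0, 0], [0, 0, -0.1], 0], [[0, 0, 0], [0, 0, 0], 0]]'

```text
clock: 23.78
position: [0.5522, 0.0197, 0.0766]
ee_rot: [0.0, 0.737, 0.676, 0.0]
contact_force: [0.3, -0.8, 2.5]
width: 0.0002
gripper_force: 1.0
```

Contact came at z ≈ 0.077, as expected. I'll press harder in small steps and watch for any sinking.

>>> drive_tool --rows '[[[0, 0, 0], [0, 0, -0.1], 0], [[0, 0, 0], [0, 0, 0], 0]]'

```text
clock: 24.02
position: [0.5522, 0.0197, 0.0764]
ee_rot: [0.0, 0.736, 0.676, 0.0]
contact_force: [-1.8, -0.0, 7.8]
width: 0.0003
gripper_force: 3.9
```

>>> drive_tool --rows '[[[0, 0, 0], [0, 0, -0.1], 0], [[0, 0, 0], [0, 0, 0], 0]]'

```text
clock: 24.28
position: [0.5522, 0.0198, 0.0762]
ee_rot: [0.0, 0.736, 0.676, 0.0]
contact_force: [-3.2, 1.0, 12.9]
width: 0.0
gripper_force: 6.6
```

```bash
python3 f.py 4; python3 look.py|grep bl
```

```text
[0.5522 0.0198 0.0762] F [-3.381   0.6745 13.1527] sem [0.1093 0.3769 0.1509] 24.425
bl ((398.1109619140625, 216.0732879638672), (105.23990631103516, 76.707763671875), 5.5529704093933105) [ 0.6039 -0.0704] [[0.5302, 0.0501], [0.6964, 0.0363], [0.678, -0.1916], [0.512, -0.1764]]
bl ((307.5, 143.5), (21.0, 21.0), 90.0) [0.7592 0.1286]
```

>>> drive_tool --rows '[[[0, 0, 0], [-0.04, 0, -0.06], 0], [[0, 0, 0], [0, 0, 0], 0], [[0, 0, 0], [0, 0, 0], 0], [[0, 0, 0], [0, 0, 0], 0], [[0, 0, 0], [0, 0, 0], 0]]'

```text
clock: 25.15
position: [0.5521, 0.0198, 0.0761]
ee_rot: [0.001, 0.736, 0.676, 0.001]
contact_force: [-4.1, -0.0, 15.6]
width: 0.0001
gripper_force: 7.9
```

>>> drive_tool --rows '[[[0, 0, 0], [0, 0, 0.1], 0], [[0, 0, 0], [0, 0, 0.1], 0], [[0, 0, 0], [0, 0, 0.2], 0], [[0, 0, 0], [0, 0, 1.0], 0], [[0, 0, 0], [0, 0, 3.0], 0], [[0, 0, 0], [0, 0, 5.0], 0], [[0, 0, 0], [0, 0, 5.0], 0], [[0, 0, 0], [0, 0, 0], 0]]'

```text
clock: 26.15
position: [0.5544, 0.0195, 0.2226]
ee_rot: [0.004, 0.736, 0.676, 0.003]
contact_force: [0.3, -0.0, -0.1]
width: 0.0001
gripper_force: 0.0
```

```bash
python3 f.py 4; python3 look.py; python3 - <<'E'
from h import *
a=eyes.get_image("scene"); cv2.imwrite("pics/s4.png",cv2.resize(a[210:350,290:490,::-1],None,fx=4,fy=4,interpolation=cv2.INTER_CUBIC))
b=cv2.imread("pics/s3.png")
E
```

```text
[0.5508 0.0198 0.2169] F [-0.3436  0.1619 -0.3799] sem [0.2745 0.2379 0.3324] 26.3
or ((296.5, 292.0), (14.0, 31.0), 90.0) [0.4335 0.1482] [[0.4486, 0.1833], [0.4497, 0.1137], [0.4184, 0.1132], [0.4173, 0.1827]]
or ((245.2242431640625, 185.898193359375), (25.181562423706055, 57.552940368652344), 40.81508255004883) [0.6707 0.2686] 
bl ((398.06854248046875, 216.03036499023438), (105.0010757446289, 76.65315246582031), 5.440331935882568) [ 0.604  -0.0703] [[0.5301, 0.0497], [0.6962, 0.0363], [0.6782, -0.1911], [0.5124, -0.1762]]
bl ((307.5, 143.5), (21.0, 21.0), 90.0) [0.7592 0.1286]
```

View pics/s4.png

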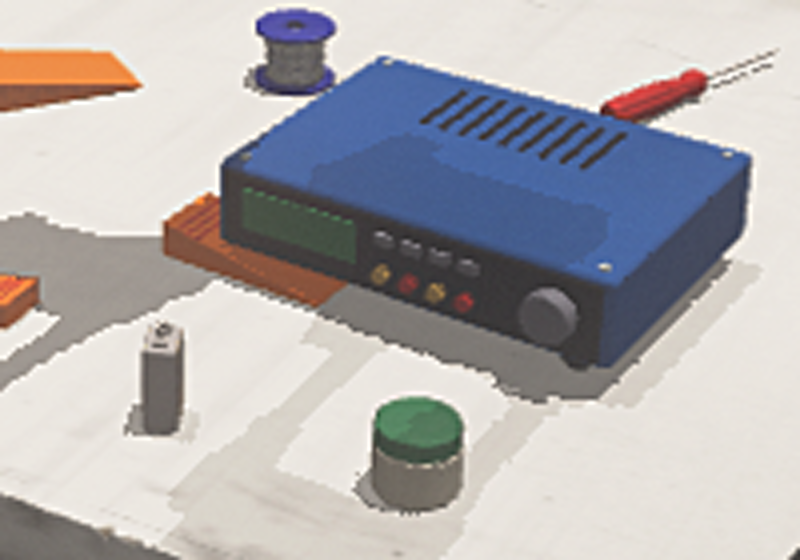

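The final view shows the wedge under the front left corner at (240,255), the case in place, and the battery (162,380), jar (417,455) and reel (293,50) untouched. Between 2.5 N and 15.6 N of press the corner gave only 0.5 mm, so it no longer rocks. I'll hand the job in.

```bash
python3 -c "
from rig import job; print(job.sign_off())"
```

```text
the job is handed in; nothing more can be done
None
```

The wedge is under the bare foot, pushed in to about 2.5 N; the corner gave only 0.5 mm under a 15.6 N press, the case and the things around it look unmoved in the pictures, and the job was handed in at about 26 s (no verdict came back).

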